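# Lock a row of tins with a hammer-head stop

## Task

Close up the row of tins on the rail: first push the two tins along the deck until they stand together against the end plate. Then take the arm stop out of its wooden stand, put its hammer head down into the slot of the strut a finger's width or less behind the near tin, with the arm lying along the slot towards the open end, and let go of it. Finally swing the arm round a quarter turn so that the head catches under the lips and the arm stands squarely across the deck, close behind the near tin; leave the other things on the worktop alone.

Things in the scene. Friction and masses are not known exactly. Their poses are not given: they have to be found in the camera images.
- rail: Fixed organiser rail, 320 mm long along its own y, origin at worktop level, mid length, under the centre line of its slotted strut. Strut (aluminium, 41 mm wide) runs along x = 0; tin deck behind it (+x). End plate 45 mm high crosses both at the -y end, inner face at y = -150 mm; +y end open.
- slot (a point): On the strut's slot: centre line, mid length, level with the top of the lips (22 mm above the worktop). Slot faces up, is 22 mm wide and runs the whole length along the rail's y. Lips 3 mm thick; cavity below them 36 mm wide, floor 3 mm above the worktop. Axes as the rail.
- deck (a point): Middle of the wooden deck's top, 4 mm above the worktop, at x = 62 mm in the rail's frame. The deck is 82 mm wide, between the strut (22 mm high) and a 20 mm high, 3 mm thick back fence. Axes as the rail.
- tin_near: Small food tin, 75 mm across and 58 mm high, about as wide as the deck, so it is pushed rather than gripped; the one nearer the rail's open (+y) end. Origin: centre of its underside. Home, against the other tin, its centre is at y = -37 mm in the rail's frame, x about 62 mm.
- tin_far: Identical small tin, 75 mm across and 58 mm high, nearer the end plate. Origin: centre of its underside. Home, it touches the end plate, centre at y = -112 mm in the rail's frame.
- stop: Loose steel arm stop, 0.2 kg, at first upright in its stand. Origin: on the upright shank axis at the underside of its round collar (40 mm wide, 6 thick), which rests on the strut's lips. Entry: own x along the rail's +y. Locked: own x along the rail's +x, a quarter turn clockwise from above; then the head meets the strut's sides and turns at most 0.15 rad further. Turns and slides with light friction.
- head (a point): Underside centre of the stop's hammer head, 14 mm below the stop's origin. Head 34 mm long (along own x), 18 mm wide, 8 mm thick, under an 18 mm round shank. It passes the slot only with own x along the slot; turned a quarter it is caught under the lips with 3 mm of play.
- grip_block (a point): Centre of the block on top of the stop's 16 mm post, 62 mm above the stop's origin: 26 mm along own x, 14 mm along own y, 32 mm high. Grip it across the 14 mm.
- bar_end (a point): Middle of the outer end face of the stop's arm, 95 mm from the shank axis and 15 mm above the stop's origin. The arm is a flat bar 12 mm thick (own y), 8 to 22 mm above the origin, along own +x from the post.
- stand: Fixed wooden block 70 x 60 x 22 mm with a 42 x 24 mm pocket in which the stop's head hangs; the stop's collar rests on its top. Lift the stop straight up at least 20 mm to free it. Origin: centre of its underside.
- tea_light: Bystander: tea light 38 mm across, 15 mm high, to be left alone.
- cork: Bystander: bottle cork 24 mm across, 43 mm high, to be left alone.
- egg_cup: Bystander: egg cup 48 mm across, 52 mm high, to be left alone.
- teaspoon: Bystander: teaspoon 132 mm long, to be left alone.
- onion: Bystander: red onion about 82 mm, to be left alone.
- spice_5: Bystander: spice jar 46 mm across, 109 mm high, to be left alone.

How it is judged:
By the outcome, as a careful person would: the job done as asked, in the order asked, and still so for the second after the job is handed in, with the robot touching nothing.
It also fails if it takes over 67 s, if anything falls off the work surface, if the arm or the gripper's body presses on something with over 40 N, if the wrist force passes 120 N, or if a joint passes its speed limit or range.

## Robot

A 7-joint arm with a two-finger parallel gripper is mounted at the origin on a cart in front of the work surface, level with it; the furniture and walls round the work are solid. World frame = base frame: x ahead of the robot, y to its left, z up, the work surface at z = 0. Lengths are in m, angles in rad, forces in N, time in s.
With the tool pointing down it reaches from about 0.4 to 0.85 m from the base axis. Payload 4.5 kg.
Tool frame: the origin (TCP) lies midway between the tips of the shut fingers; the grasp point (between the pads) lies 19 mm behind it; z points along the fingers, y is the line along which they close (so a half turn about z gives the same grasp; the last joint's range is limited). The gripper opens to 88 mm and grips with 3 to 60 N. Pads are 18 mm wide; open, the fingers measure 123 mm over their backs; the gripper's body (75 mm by 187 mm) begins 45 mm behind the grasp point.
Start: joints at [-1.314, 0.689, -0.195, 1.565, 0.157, 0.902, -0.215], TCP at [0.138, 0.61, 0.239] pointing down, gripper open.
Joint ranges: [-3.01, 3.01], [-0.46, 2.08], [-1.47, 1.51], [0.13, 2.56], [-1, 4.14], [0.04, 2.09], [-2.66, 2.66]. Speed limits (rad/s): [2.57, 2.57, 3.14, 3.14, 3.14, 3.14, 3.14].

## Interface

Orientations are given as a unit quaternion [x, y, z, w].
In Python, from plant import r, eyes, finish_job gives the robot as it stands. The module is installed in compiled form; this text tells all that it offers.
- The arm moves only by the tool move_arm, never from a script. Its argument "motion" is a list of rows, each a list of 7 numbers: the shift along the tool's x, y, z in mm, then the turn, a rotation vector about the tool's x, y, z in degrees, then the closure, from 0 (fully open) to 1 (shut). A call has 1 to 5 rows; each row is the pose to reach, as a shift and turn from the pose commanded when the call began, along the tool's axes at that moment; what a row does not reach only later rows make up. A row lasts 1/8 s, in which the tool goes at most 62.5 mm and 10.7 degrees, less where a joint would pass 70% of its speed; a pose out of reach is approached as far as the arm can. A call with a gripper value outside its range is refused whole. The fingers move at their own pace and stop on an object; "newtons" is the grip in N (left out, the last holds). Time passes only in rows, so rows that repeat a pose let the fingers close. It gives the time, the measured TCP pose, the force, the opening and the grip force at its end, in the units of the state.
- r.get_state(): the state, without advancing time (a new reading comes with each control period).
- eyes.snapshot(name): name is "scene" or "top"; returns a dict with "frame" (420x560x3 uint8, red, green, blue), "z_map" (420x560 float32, m along the optical axis (not along the pixel's ray), 0 where there is no reading), "intrinsics" (3x3 intrinsics, pixels), "world_to_cam" (4x4, takes a point from world to camera coordinates). Camera axes: x right, y down, z forward; pixel columns grow to the right and rows downward; lengths in m; the calibration is good to about 2 mm. A picture is of the moment at which its call begins.
- finish_job(): hands the job in; it is judged then, once.
The state is a dict: "clock": time; "q": joint angles; "qd": joint speeds; "joint_torque": joint torques, N m; "tool_pos": TCP position; "eef_rot": TCP orientation; "contact_force": force on the tool from outside, world axes, zero at the start; "moment": the same for the moment, N m; "opening": opening from 0.0 (shut) to 1.0 (fully open); "finger_force": force on a finger pad.
Only numpy, scipy, OpenCV 4.12 (cv2) and the standard library are available. Lean on these libraries where they do the work, as an engineer would, in place of code of your own. Each camera call takes 0.05 s, during which the arm holds its last target. There are 200 camera calls.

## Working session

There is one attempt and no reset: what is moved stays moved. The work goes in short steps, Python scripts to look and compute and a tool call to move; the robot and the scene stay as the last step left them, time stands still between calls to the robot, and variables do not carry over. Pictures are saved under pics/ and viewed, at most 10 in all, crops included, and the job is handed in when it is done.

Besides the shell and the picture viewer there is one more tool, called after ">>>" by a JSON object that holds its "op" and its "data", one argument or row to a line. move_arm: Moves the arm, as the interface text tells. Its arguments: {"type":"object","properties":{"motion":{"type":"array","items":{"type":"array","items":{"type":"number"}}},"newtons":{"type":"number"}},"required":["motion"]}

```bash
mkdir -p pics; cat > h.py <<'E'
import numpy as np,cv2
from plant import r,eyes,finish_job
def snap(n,f=None):
    s=eyes.snapshot(n)
    if f: cv2.imwrite('pics/'+f,s['frame'][:,:,::-1])
    return s
def cloud(s):
    K=s['intrinsics'];T=np.linalg.inv(s['world_to_cam']);z=s['z_map']
    v,u=np.mgrid[:z.shape[0],:z.shape[1]]
    P=np.stack([(u-K[0,2])/K[0,0]*z,(v-K[1,2])/K[1,1]*z,z],-1)
    W=P@T[:3,:3].T+T[:3,3]; W[z==0]=np.nan
    return W
E
python3 - <<'E'
from h import *
for n in('top','scene'):
    s=snap(n,n+'0.png');np.savez(n+'0.npz',**s)
    T=np.linalg.inv(s['world_to_cam']);print(n,T[:3,3].round(3),T[:3,2].round(3),s['intrinsics'][0])
print(r.get_state())
E
```

```text
top [ 0.49  -0.018  1.448] [ 0.038 -0.019 -0.999] [447.61486648   0.         280.60310217]
scene [0.171 0.62  0.806] [ 0.35  -0.62  -0.702] [457.45558132   0.         283.08800032]
{'clock': 0.1, 'q': array([-1.3141807 ,  0.68991153, -0.1945381 ,  1.56622122,  0.15729113,
        0.902508  , -0.21512744]), 'qd': array([-5.07953499e-05, -1.93688205e-03, -2.91064705e-04, -2.93867754e-03,
        2.80053131e-03, -3.82249868e-05, -1.43833078e-05]), 'joint_torque': array([-2.38497450e-03, -5.28502357e+01, -1.27136417e+00, -1.53836811e+01,
       -5.26227825e-02,  1.98534064e-03,  3.54099598e-05]), 'tool_pos': array([0.13801656, 0.60899214, 0.23798858]), 'eef_rot': array([ 1.11150147e-01,  9.93803279e-01, -8.27554601e-04, -4.12350587e-05]), 'contact_force': array([-0.50693911, -0.42216157, -0.53713275]), 'moment': array([ 0.03411906,  0.02521072, -0.02849079]), 'finger_force': 0.0, 'opening': 0.9974837513860216}
```

View pics/top0.png

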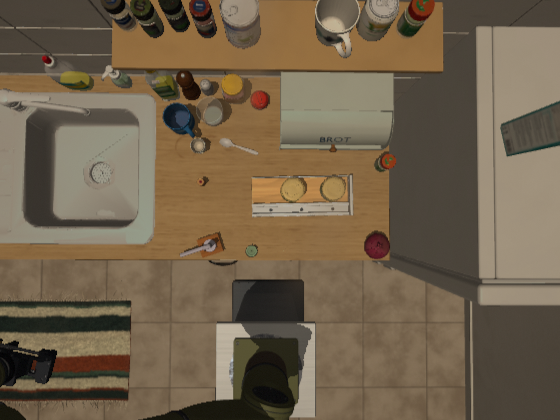

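View pics/scene0.png

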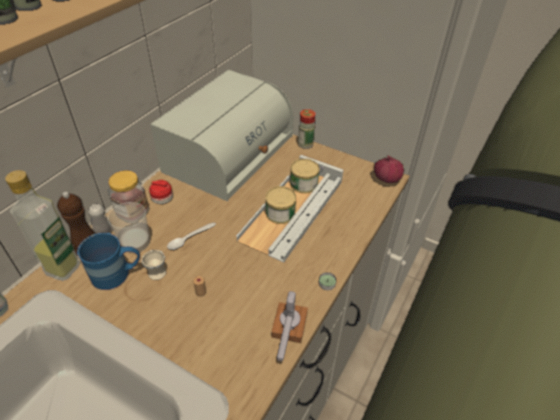

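The top view has the rail at about (302,195), open end to the left, tins at (292,188) and (333,188), and the stop in its stand at (210,243) with its arm to the left. The bread bin is behind the rail at (336,115). Next I measure these.

```bash
python3 - <<'E'
from h import *
s=dict(np.load('top0.npz'));W=cloud(s);z=W[...,2];im=s['frame']
def box(u0,u1,v0,v1):
    m=np.zeros(z.shape,bool);m[v0:v1,u0:u1]=1;return m
for n,b in(('near',box(275,312,170,208)),('far',box(316,350,170,208))):
    m=b&(z>.05)&(z<.08);p=W[m];c,rad=cv2.minEnclosingCircle(p[:,:2].astype(np.float32));print(n,m.sum(),np.array(c).round(4),rad,np.median(p[:,2]),p[:,:2].mean(0).round(4))
m=box(240,365,165,225)&(z>.012)&(z<.055)
cv2.imwrite('pics/x.png',m*255)
p=W[m];R=cv2.minAreaRect(p[:,:2].astype(np.float32));print('rail',R,cv2.boxPoints(R))
m=box(300,365,165,225)&(z>.035)&(z<.05);p=W[m];print('plate',m.sum(),p.min(0),p.max(0),p.mean(0))
m=box(170,230,225,258)&(z>.012)&(z<.03);p=W[m];R=cv2.minAreaRect(p[:,:2].astype(np.float32));print('stand',m.sum(),R)
m=box(170,235,225,258)&(z>.03);p=W[m];print('stop',m.sum(),p.min(0),p.max(0))
m2=box(170,235,225,258)&(z>.075);q=W[m2];print('blocktop',m2.sum(),q.mean(0),cv2.minAreaRect(q[:,:2].astype(np.float32)))
R=cv2.minAreaRect(p[:,:2].astype(np.float32));print(R)
print('bin',W[148,336],W[140,300],'surf',W[220,120:0:-10,2][:3],W[235,300])
for n,(u,v) in dict(tea=(251,250),jar=(388,160),onion=(377,245),cork=(202,181)).items():print(n,W[v,u])
a=np.vstack([cv2.resize(im[165:260,165:365][:, :],(800,380),interpolation=cv2.INTER_CUBIC)])
s2=np.load('scene0.npz')['frame'];b=cv2.resize(s2[270:370,240:360],(264,220));c=cv2.resize(s2[150:260,235:350],(230,220))
o=np.zeros((600,800,3),np.uint8);o[:380]=a;o[380:,:264]=b;o[380:,300:530]=c
cv2.imwrite('pics/crop.png',o[:,:,::-1])
E
```

```text
near 456 [ 0.5767 -0.0807] 0.037579502910375595 0.05961769491604796 [ 0.5768 -0.0807]
far 447 [ 0.5801 -0.2074] 0.037817634642124176 0.059543910207411344 [ 0.5802 -0.2075]
rail ((0.5747095346450806, -0.1133306622505188), (0.15826286375522614, 0.32209813594818115), 1.5398129224777222) [[ 0.491279    0.04553386]
 [ 0.49993432 -0.27644795]
 [ 0.65814006 -0.2721952 ]
 [ 0.64948475  0.04978663]]
plate 166 [ 0.49972485 -0.27057476  0.03572704] [ 0.62654966 -0.17119583  0.0499268 ] [ 0.56568448 -0.25532094  0.04379406]
stand 341 ((0.4005175828933716, 0.17920838296413422), (0.05924277752637863, 0.07055340707302094), 18.612943649291992)
stop 149 [0.36595222 0.16100995 0.03000268] [0.41886485 0.26847091 0.10515471]
blocktop 43 [0.40135813 0.17844422 0.09734789] ((0.4010121822357178, 0.17979882657527924), (0.01322070974856615, 0.026654763147234917), 18.25297737121582)
((0.3841228187084198, 0.21408003568649292), (0.0352969728410244, 0.10870333015918732), 27.84617805480957)
bin [ 0.7085406  -0.2195402   0.04101416] [ 0.72161951 -0.10114683  0.10746937] surf [-0.12958404 -0.13939336 -0.13047046] [ 0.43124974 -0.10901713 -0.00258269]
tea [0.3831303  0.04858284 0.00868197]
jar [ 0.66258696 -0.36672073  0.11088755]
onion [ 0.40484444 -0.34065108  0.0767201 ]
cork [0.60140328 0.203281   0.03577992][ WARN:0@0.703] global loadsave.cpp:1063 imwrite_ Unsupported depth image for selected encoder is fallbacked to CV_8U.
```

View pics/crop.png

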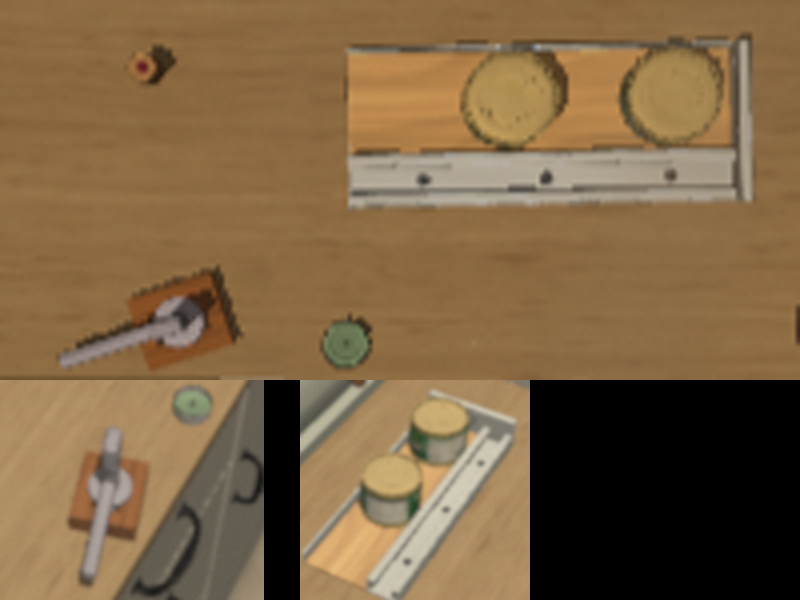

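The crop shows the stop's arm pointing left and down, clear of the tea light at (345,343). The strut is the lower band of the rail, with tins at (513,98) and (672,93). Rail yaw is about +1.5°, with its origin near (0.516, -0.115). I'll push the tins with closed fingers.

```bash
cat >> h.py <<'E'
from scipy.spatial.transform import Rotation as Ro
RY=1.54; O=np.array([.516,-.115])
def rail(x,y):
    c,s=np.cos(np.radians(RY)),np.sin(np.radians(RY));return O+np.array([c*x-s*y,s*x+c*y])
def goal(x,y,z,yaw):
    st=r.get_state();R=Ro.from_quat(st['eef_rot']);a=np.radians(yaw)
    Y=np.array([np.cos(a),np.sin(a),0]);Z=np.array([0,0,-1.]);T=Ro.from_matrix(np.c_[np.cross(Y,Z),Y,Z])
    print('shift',(R.inv().apply(np.array([x,y,z])-st['tool_pos'])*1e3).round(1),'turn',np.degrees((R.inv()*T).as_rotvec()).round(2),
     '| pos',st['tool_pos'].round(4),'F',st['contact_force'].round(1),'q7',st['q'][6].round(2),'t',st['clock'],'open',round(st['opening'],3))
E
python3 -c "
from h import *
goal(.577,.03,.2,1.5)
W=cloud(dict(np.load('top0.npz')))
for u in (262,275,300,320,340): 
  w=W[200:222,u];print(u,(w[:,0]*1e3).round(0),(w[:,2]*1e3).round(0))
"
```

```text
shift [-556.  -467.6   38.8] turn [-8.000e-02  7.000e-02  7.574e+01] | pos [0.138 0.609 0.238] F [-0.5 -0.4 -0.5] q7 -0.22 t 0.1 open 0.997
262 [544. 541. 537. 534. 530. 527. 524. 521. 518. 515. 511. 508. 505. 502.
 498. 495. 492. 489. 486. 482. 479. 476.] [ 1. -1.  1. 21. 20. 21. -1.  5.  2.  5.  4.  1.  5. 24. 20. 26. -4.  5.
 -2. -3. -1. -4.]
275 [544. 541. 537. 534. 531. 527. 525. 521. 518. 515. 512. 508. 505. 502.
 499. 495. 492. 489. 486. 483. 479. 476.] [ 6.  5.  6. 27. 17. 22.  6. -2. -1.  4.  3.  5. -1. 20. 20. 23.  1. -3.
 -5.  3. -0.  0.]
300 [544. 541. 538. 534. 531. 528. 525. 522. 518. 515. 512. 509. 506. 502.
 499. 496. 493. 489. 486. 483. 480. 477.] [ 5.  3.  7. 25. 20. 22. -1.  1.  9.  7.  6.  1.  8. 22. 23. 23.  5. -8.
 -3. -4. -3. -5.]
320 [545. 542. 538. 534. 531. 529. 525. 522. 519. 516. 513. 509. 506. 503.
 499. 496. 493. 490. 487. 483. 480. 477.] [ 3.  2. 20. 23. 16.  4.  2.  6. -1.  2. -4. -2. 22. 20. 20. -5.  0.  3.
 -3. -0. -1.  3.]
340 [545. 542. 538. 535. 532. 529. 526. 522. 519. 516. 513. 510. 506. 503.
 500. 497. 493. 490. 487. 484. 480. 477.] [ 7.  3. 21. 22. 23.  0.  4.  7.  7.  2.  6. -0. 16. 25. 20.  2.  3. -2.
  1. -0. -2.  2.]
```

>>> {"op": "move_arm", "data": {
  "motion": [
    [-556, -468, 39, 0, 0, 0, 1],
    [-556, -468, 39, 0, 0, 0, 1],
    [-556, -468, 39, 0, 0, 0, 1],
    [-556, -468, 39, 0, 0, 0, 1],
    [-556, -468, 39, 0, 0, 0, 1]
  ],
  "newtons": 30
}}

```text
clock: 0.72
tool_pos: [0.3275, 0.3591, 0.2218]
eef_rot: [0.111, 0.994, -0.0, 0.0]
contact_force: [0.6, 0.5, 0.4]
opening: 0.457
finger_force: 0.0
```

```bash
python3 -c "
from h import *
goal(.577,.03,.2,1.5)"
```

```text
shift [-316.  -265.9   21.8] turn [-0.000e+00  1.000e-02  7.575e+01] | pos [0.3275 0.3591 0.2218] F [0.6 0.5 0.4] q7 0.21 t 0.725 open 0.457
```

>>> {"op": "move_arm", "data": {
  "motion": [
    [-316, -266, 22, 0, 0, 10, 1],
    [-316, -266, 22, 0, 0, 20, 1],
    [-316, -266, 22, 0, 0, 30, 1],
    [-316, -266, 22, 0, 0, 40, 1],
    [-316, -266, 22, 0, 0, 50, 1]
  ]
}}

```text
clock: 1.35
tool_pos: [0.5158, 0.1104, 0.2051]
eef_rot: [0.523, 0.852, 0.0, -0.0]
contact_force: [0.6, 0.6, 0.1]
opening: 0.005
finger_force: 0.0
```

```bash
python3 -c "
from h import *
goal(.577,.03,.2,1.5)"
```

```text
shift [-99.4  18.1   5.1] turn [-1.000e-02 -2.000e-02  2.542e+01] | pos [0.5158 0.1104 0.2051] F [0.6 0.6 0.1] q7 0.15 t 1.35 open 0.005
```

>>> {"op": "move_arm", "data": {
  "motion": [
    [-50, 9, 5, 0, 0, 10, 1],
    [-99, 18, 5, 0, 0, 20, 1],
    [-99, 18, 5, 0, 0, 25.4, 1],
    [-99, 18, 65, 0, 0, 25.4, 1],
    [-99, 18, 120, 0, 0, 25.4, 1]
  ]
}}

```text
clock: 1.98
tool_pos: [0.5766, 0.0325, 0.0841]
eef_rot: [0.696, 0.718, 0.001, 0.0]
contact_force: [0.8, -0.3, -0.4]
opening: 0.004
finger_force: 0.0
```

```bash
python3 -c "
from h import *
goal(.577,-.02,.028,1.5)
goal(*rail(.062,.0095+.006),.028,1.5)"
```

```text
shift [-52.5  -1.4  56.1] turn [ 0.08 -0.02  0.34] | pos [0.5766 0.0325 0.0841] F [ 0.8 -0.3 -0.4] q7 -0.0 t 1.975 open 0.004
shift [-130.3   -3.3   56.1] turn [ 0.08 -0.02  0.34] | pos [0.5766 0.0325 0.0841] F [ 0.8 -0.3 -0.4] q7 -0.0 t 1.975 open 0.004
```

Lower, then push slowly.

>>> {"op": "move_arm", "data": {
  "motion": [
    [0, 0, 30, 0, 0, 0.3, 1],
    [0, 0, 56, 0, 0, 0.3, 1],
    [-20, -1, 56, 0, 0, 0.3, 1],
    [-40, -1, 56, 0, 0, 0.3, 1],
    [-55, -1.5, 56, 0, 0, 0.3, 1]
  ]
}}

```text
clock: 2.6
tool_pos: [0.5773, -0.0259, 0.0307]
eef_rot: [0.699, 0.716, 0.0, 0.001]
contact_force: [0.3, -0.6, -0.0]
opening: 0.009
finger_force: 0.0
```

>>> {"op": "move_arm", "data": {
  "motion": [
    [-5, 0, 0, 0, 0, 0, 1],
    [-12, 0, 0, 0, 0, 0, 1],
    [-19, 0, 0, 0, 0, 0, 1],
    [-26, -1, 0, 0, 0, 0, 1],
    [-33, -1, 0, 0, 0, 0, 1]
  ]
}}

```text
clock: 3.22
tool_pos: [0.5763, -0.0556, 0.0293]
eef_rot: [0.697, 0.717, 0.0, -0.0]
contact_force: [-0.1, 2.2, 0.9]
opening: 0.002
finger_force: 0.9
```

>>> {"op": "move_arm", "data": {
  "motion": [
    [-6, 0, 0, 0, 0, 0, 1],
    [-12, 0, 0, 0, 0, 0, 1],
    [-18, 0, 0, 0, 0, 0, 1],
    [-24, -1, 0, 0, 0, 0, 1],
    [-28, -1, 0, 0, 0, 0, 1]
  ]
}}

```text
clock: 3.85
tool_pos: [0.576, -0.0844, 0.0293]
eef_rot: [0.698, 0.716, -0.0, -0.0]
contact_force: [0.5, 2.7, 0.6]
opening: 0.003
finger_force: 0.7
```

```bash
python3 -c "
from h import *
goal(*rail(.062,.0095),.028,1.5)"
```

```text
shift [-19.5   1.2   1.3] turn [-0.01  0.01  0.01] | pos [ 0.576  -0.0844  0.0293] F [0.5 2.7 0.6] q7 0.14 t 3.85 open 0.003
```

>>> {"op": "move_arm", "data": {
  "motion": [
    [-4, 0, 0, 0, 0, 0, 1],
    [-8, 0.5, 0, 0, 0, 0, 1],
    [-12, 1, 0, 0, 0, 0, 1],
    [-15, 1, 0, 0, 0, 0, 1],
    [-17, 1, 0, 0, 0, 0, 1]
  ]
}}

```text
clock: 4.47
tool_pos: [0.5776, -0.1009, 0.0293]
eef_rot: [0.698, 0.716, 0.0, -0.0]
contact_force: [-0.2, 2.4, 0.5]
opening: 0.009
finger_force: 1.3
```

>>> {"op": "move_arm", "data": {
  "motion": [
    [-1, 0, 0, 0, 0, 0, 1],
    [-2, 0, 0, 0, 0, 0, 1],
    [-3, 0, 0, 0, 0, 0, 1],
    [-3, 0, 0, 0, 0, 0, 1]
  ]
}}

```text
clock: 4.97
tool_pos: [0.5776, -0.1019, 0.0293]
eef_rot: [0.697, 0.717, 0.001, -0.001]
contact_force: [-0.7, 4.6, 1.5]
opening: 0.005
finger_force: 2.8
```

>>> {"op": "move_arm", "data": {
  "motion": [
    [-1, 0, 0, 0, 0, 0, 1],
    [-2, 0, 0, 0, 0, 0, 1],
    [-2, 0, 0, 0, 0, 0, 1]
  ]
}}

```text
clock: 5.35
tool_pos: [0.5777, -0.102, 0.0293]
eef_rot: [0.697, 0.717, 0.001, -0.002]
contact_force: [-0.5, 9.6, 3.0]
opening: 0.006
finger_force: 4.3
```

```bash
python3 - <<'E'
from h import *
goal(*rail(.062,.0095),.028,1.5)
s=snap('top','top1.png');W=cloud(s);z=W[...,2]
for b in((170,208,295,330),(170,208,318,358)):
    pass
w=W[186:192,290:365]
print(np.c_[np.arange(290,365),(w[...,1].mean(0)*1e3).round(),(w[...,2].mean(0)*1e3).round()].tolist())
E
```

```text
shift [-1.8  0.   1.3] turn [-0.04 -0.25  0.19] | pos [ 0.5777 -0.102   0.0293] F [-0.5  9.6  3. ] q7 0.16 t 5.35 open 0.006
[[290.0, -58.0, 451.0], [291.0, -59.0, 471.0], [292.0, -61.0, 485.0], [293.0, -62.0, 495.0], [294.0, -64.0, 504.0], [295.0, nan, nan], [296.0, -67.0, 521.0], [297.0, -69.0, 526.0], [298.0, -71.0, 530.0], [299.0, -73.0, 537.0], [300.0, -75.0, 541.0], [301.0, -77.0, 542.0], [302.0, -78.0, 546.0], [303.0, -80.0, 549.0], [304.0, -82.0, 550.0], [305.0, -84.0, 551.0], [306.0, -86.0, 552.0], [307.0, -88.0, 552.0], [308.0, -90.0, 554.0], [309.0, -92.0, 552.0], [310.0, -94.0, 553.0], [311.0, -96.0, 553.0], [312.0, -98.0, 552.0], [313.0, -100.0, 549.0], [314.0, -102.0, 548.0], [315.0, -104.0, 548.0], [316.0, -107.0, 546.0], [317.0, -109.0, 542.0], [318.0, -111.0, 541.0], [319.0, -114.0, 537.0], [320.0, -116.0, 531.0], [321.0, -119.0, 525.0], [322.0, -122.0, 520.0], [323.0, -125.0, 511.0], [324.0, -129.0, 497.0], [325.0, -133.0, 479.0], [326.0, nan, nan], [327.0, -189.0, 60.0], [328.0, -192.0, 60.0], [329.0, -195.0, 60.0], [330.0, -199.0, 56.0], [331.0, -201.0, 60.0], [332.0, -205.0, 59.0], [333.0, -208.0, 60.0], [334.0, -211.0, 59.0], [335.0, -214.0, 59.0], [336.0, -217.0, 58.0], [337.0, -220.0, 59.0], [338.0, -223.0, 61.0], [339.0, -227.0, 57.0], [340.0, -229.0, 59.0], [341.0, nan, nan], [342.0, -236.0, 57.0], [343.0, -239.0, 57.0], [344.0, -242.0, 59.0], [345.0, -245.0, 59.0], [346.0, -248.0, 61.0], [347.0, -251.0, 60.0], [348.0, -255.0, 58.0], [349.0, -258.0, 59.0], [350.0, -263.0, 45.0], [351.0, -266.0, 46.0], [352.0, -270.0, 45.0], [353.0, -281.0, -1.0], [354.0, -284.0, 1.0], [355.0, -287.0, 0.0], [356.0, -291.0, -2.0], [357.0, -294.0, -0.0], [358.0, -297.0, 2.0], [359.0, -300.0, 2.0], [360.0, -304.0, -1.0], [361.0, -307.0, 2.0], [362.0, -310.0, 0.0], [363.0, -313.0, 2.0], [364.0, -317.0, -1.0]]
```

>>> {"op": "move_arm", "data": {
  "motion": [
    [30, 0, 0, 0, 0, 0, 1],
    [30, 0, -62, 0, 0, 0, 1],
    [30, 0, -124, 0, 0, 0, 0.6],
    [30, 0, -150, 0, 0, 0, 0.6],
    [30, 0, -150, 0, 0, 0, 0.4]
  ]
}}

```text
clock: 6.02
tool_pos: [0.5784, -0.0774, 0.1816]
eef_rot: [0.698, 0.716, 0.001, 0.003]
contact_force: [-0.5, -0.3, -0.5]
opening: 0.316
finger_force: 0.0
```

```bash
python3 - <<'E'
from h import *
goal(.401,.179,.17,18.5)
s=dict(np.load('scene0.npz'));W=cloud(s);z=W[...,2]
m=np.zeros(z.shape,bool);m[280:370,260:320]=1
q=W[m&(z>.08)&(z<.11)];print(len(q),q.mean(0),cv2.minAreaRect(q[:,:2].astype(np.float32)))
for n in('scene0','top0'):
    s=dict(np.load(n+'.npz'));W=cloud(s);z=W[...,2]
    m=(z>.034)&(z<.048)&(abs(W[...,0]-.385)<.05)&(W[...,1]>.195)&(W[...,1]<.29)
    q=W[m];l=cv2.fitLine(q[:,:2].astype(np.float32),cv2.DIST_HUBER,0,.01,.01).ravel();print(n,len(q),l,np.degrees(np.arctan2(l[1],l[0])))
E
```

```text
shift [ 260.8 -170.9   10.2] turn [  0.27   0.16 -17.06] | pos [ 0.5784 -0.0774  0.1816] F [-0.5 -0.3 -0.5] q7 0.12 t 6.025 open 0.316
129 [0.39536428 0.18407099 0.09632552] ((0.3970944583415985, 0.18101747334003448), (0.013930984772741795, 0.025905456393957138), 19.17603302001953)
scene0 268 [ 0.3215141  -0.9469048   0.37814483  0.2357125 ] -71.24548
top0 83 [ 0.31937918 -0.947627    0.38199544  0.23461415] -71.37461
```

>>> {"op": "move_arm", "data": {
  "motion": [
    [52, -34, 10, 0, 0, -4, 0.5],
    [104, -68, 10, 0, 0, -8, 0.5],
    [156, -102, 10, 0, 0, -12, 0.5],
    [208, -136, 10, 0, 0, -17, 0.5],
    [260, -171, 10, 0, 0, -17.2, 0.5]
  ]
}}

```text
clock: 6.65
tool_pos: [0.3977, 0.18, 0.1682]
eef_rot: [0.583, 0.813, -0.001, -0.0]
contact_force: [0.9, 1.6, 0.1]
opening: 0.497
finger_force: 0.0
```

```bash
python3 - <<'E'
from h import *
goal(.3995,.180,.065,18.7)
s=snap('top');W=cloud(s);z=W[...,2]
for n,b in(('near',(170,212,299,327)),('far',(170,208,327,350))):
    m=np.zeros(z.shape,bool);m[b[0]:b[1],b[2]:b[3]]=1;m&=(z>.052)&(z<.068);q=W[m];print(n,len(q),q[:,:2].mean(0),q[:,1].min(),q[:,1].max(),cv2.minEnclosingCircle(q[:,:2].astype(np.float32)))
E
```

```text
shift [ -0.4   1.8 103.2] turn [-0.09  0.04  0.02] | pos [0.3977 0.18   0.1682] F [0.9 1.6 0.1] q7 -0.15 t 6.65 open 0.497
near 449 [ 0.5805458  -0.14800056] -0.18652123880478905 -0.11059251604754233 ((0.5802062153816223, -0.14854764938354492), 0.038170479238033295)
far 446 [ 0.58060998 -0.22312132] -0.25879364742084804 -0.18800158118098487 ((0.5802950859069824, -0.2232193499803543), 0.037835679948329926)
```

>>> {"op": "move_arm", "data": {
  "motion": [
    [0, 2, 40, 0, 0, 0, 0.5],
    [0, 2, 75, 0, 0, 0, 0.5],
    [0, 2, 103, 0, 0, 0, 0.5],
    [0, 2, 103, 0, 0, 0, 0.5]
  ]
}}

```text
clock: 7.2
tool_pos: [0.3997, 0.1786, 0.0641]
eef_rot: [0.583, 0.813, -0.003, -0.001]
contact_force: [-0.3, 0.3, -0.4]
opening: 0.502
finger_force: 0.0
```

>>> {"op": "move_arm", "data": {
  "motion": [
    [0, 0, 0, 0, 0, 0, 1],
    [0, 0, 0, 0, 0, 0, 1],
    [0, 0, 0, 0, 0, 0, 1],
    [0, 0, 0, 0, 0, 0, 1],
    [0, 0, 0, 0, 0, 0, 1]
  ],
  "newtons": 25
}}

```text
clock: 7.82
tool_pos: [0.4005, 0.1797, 0.0668]
eef_rot: [0.583, 0.813, -0.0, -0.0]
contact_force: [-1.9, -0.8, 5.8]
opening: 0.169
finger_force: 25.0
```

```bash
sed -i 's/O=np.array.*/O=np.array([.5167,-.113])/' h.py; python3 - <<'E'
from h import *
goal(*rail(0,.015),.12,1.54)
s=snap('scene');a=s['frame'][230:390,200:380];cv2.imwrite('pics/g.png',cv2.resize(a,None,fx=3,fy=3)[:,:,::-1])
E
```

```text
shift [-300.2   20.4  -53.1] turn [-0.04  0.02 17.19] | pos [0.4005 0.1797 0.0668] F [-1.9 -0.8  5.8] q7 -0.15 t 7.825 open 0.169
```

View pics/g.png

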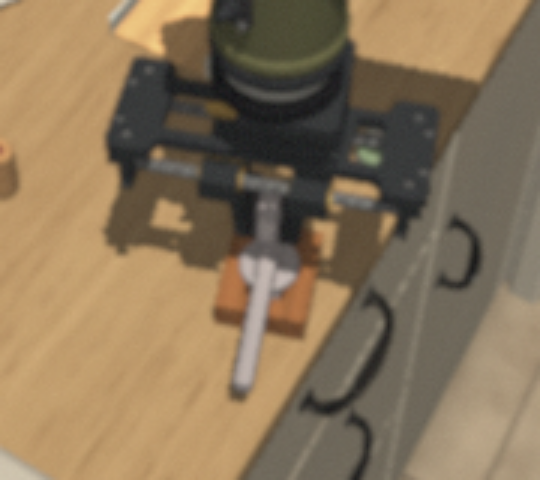

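The fingers hold the block at about (267,215) in the crop, with an opening of 14.9 mm. I lift straight up.

>>> {"op": "move_arm", "data": {
  "motion": [
    [0, 0, -15, 0, 0, 0, 1],
    [0, 0, -35, 0, 0, 0, 1],
    [0, 0, -60, 0, 0, 0, 1],
    [0, 0, -60, 0, 0, 0, 1]
  ],
  "newtons": 35
}}

```text
clock: 8.38
tool_pos: [0.4022, 0.1807, 0.1274]
eef_rot: [0.583, 0.813, 0.002, 0.001]
contact_force: [-0.0, -0.2, -3.3]
opening: 0.16
finger_force: 34.9
```

```bash
python3 - <<'E'
from h import *
goal(*rail(0,.015),.12,1.54)
E
```

```text
shift [-300.6   18.5    7.2] turn [ 0.22 -0.07 17.19] | pos [0.4022 0.1807 0.1274] F [-0.  -0.2 -3.3] q7 -0.15 t 8.375 open 0.16
```

>>> {"op": "move_arm", "data": {
  "motion": [
    [-35, 2, 0, 0, 0, 3, 1],
    [-80, 5, 0, 0, 0, 7, 1],
    [-125, 8, 0, 0, 0, 11, 1],
    [-170, 10, 0, 0, 0, 14, 1],
    [-215, 13, 0, 0, 0, 17.2, 1]
  ]
}}

```text
clock: 9.0
tool_pos: [0.4824, -0.0206, 0.1251]
eef_rot: [0.698, 0.716, -0.0, -0.001]
contact_force: [1.0, 0.7, -2.4]
opening: 0.165
finger_force: 34.9
```

```bash
python3 - <<'E'
from h import *
goal(*rail(0,.015),.12,1.54)
E
```

```text
shift [-78.2  31.9   5. ] turn [-0.07 -0.02 -0.1 ] | pos [ 0.4824 -0.0206  0.1251] F [ 1.   0.7 -2.4] q7 0.0 t 9.0 open 0.165
```

>>> {"op": "move_arm", "data": {
  "motion": [
    [-26, 11, 2, 0, 0, 0, 1],
    [-52, 22, 4, 0, 0, 0, 1],
    [-78, 32, 5, 0, 0, 0, 1],
    [-78, 32, 5, 0, 0, 0, 1],
    [-78, 32, 5, 0, 0, 0, 1]
  ]
}}

```text
clock: 9.62
tool_pos: [0.5156, -0.0954, 0.1204]
eef_rot: [0.697, 0.717, -0.0, -0.001]
contact_force: [0.3, 0.5, -2.2]
opening: 0.162
finger_force: 34.9
```

```bash
python3 - <<'E'
from h import *
goal(*rail(0,.015),.12,1.54)
for n in('top','scene'):
    s=snap(n,n+'2.png');np.savez(n+'2.npz',**s);W=cloud(s);z=W[...,2]
    m=(z>.085)&(z<.1)&(abs(W[...,0]-.514)<.03)&(W[...,1]>-.06)&(W[...,1]<0.02)
    q=W[m];print(n,len(q),q.min(0),q.max(0))
    l=cv2.fitLine(q[:,:2].astype(np.float32),cv2.DIST_HUBER,0,.01,.01).ravel();print(l,90+np.degrees(np.arctan(-l[0]/l[1])),'z',np.median(q[:,2]))
    m=(z>.017)&(z<.028)&(abs(W[...,0]-.5157)<.03)&(W[...,1]>-.02)&(W[...,1]<0.045)
    q=W[m];l=q[q[:,0]<.512];h=q[q[:,0]>.519];print('lips',len(l),l.mean(0),l[:,0].min(),l[:,0].max(),len(h),h.mean(0),h[:,0].min(),h[:,0].max())
a=s['frame'][130:290,210:410];cv2.imwrite('pics/g2.png',cv2.resize(a,None,fx=3.5,fy=3.5)[:,:,::-1])
E
```

```text
shift [-2.7  0.6  0.4] turn [-0.11 -0.07  0.04] | pos [ 0.5156 -0.0954  0.1204] F [ 0.3  0.5 -2.2] q7 0.11 t 9.625 open 0.162
top 73 [ 0.50716177 -0.0572179   0.08834519] [ 0.51956976 -0.00276097  0.0999526 ]
[ 0.07809602 -0.99694586  0.5142125  -0.0298941 ] 94.47913 z 0.09575004050926239
lips 56 [0.49851606 0.01088446 0.02169357] 0.495119668758264 0.5017819208216816 58 [0.52976993 0.01341412 0.0228785 ] 0.5237006449464078 0.5336523195651678
scene 143 [ 0.50310417 -0.05935706  0.08519475] [0.51681571 0.00180529 0.0998979 ]
[ 0.03251392 -0.9994713   0.508827   -0.02686788] 91.863235 z 0.09665337907277272
lips 110 [0.49331406 0.01298097 0.02247049] 0.48789304089045704 0.4991429930150225 92 [0.52568271 0.01263454 0.02256907] 0.5211416581872257 0.5310873177271123
```

View pics/g2.png

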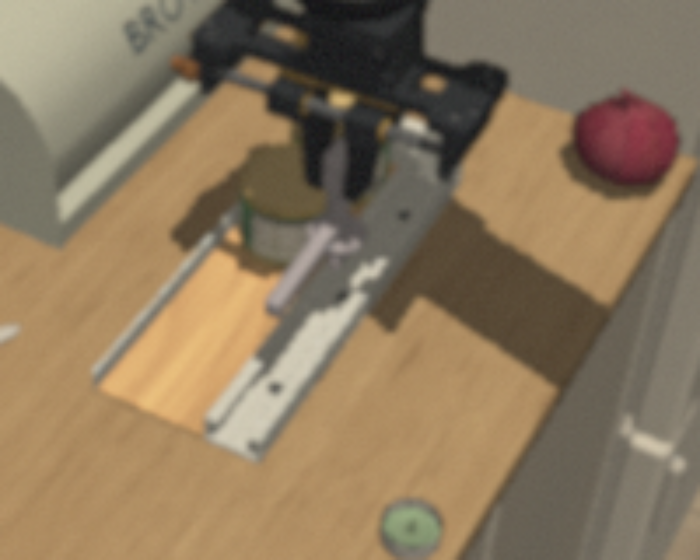

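The arm is parallel to the slot and about 1.5 mm short of its centre line, as both cameras agree. I correct that and lower.

>>> {"op": "move_arm", "data": {
  "motion": [
    [-2.5, 1.5, 12, 0, 0, 0, 1],
    [-2.5, 1.5, 24, 0, 0, 0, 1],
    [-2.5, 1.5, 35, 0, 0, 0, 1],
    [-2.5, 1.5, 39, 0, 0, 0, 1],
    [-2.5, 1.5, 42, 0, 0, 0, 1]
  ]
}}

```text
clock: 10.35
tool_pos: [0.5178, -0.0988, 0.079]
eef_rot: [0.698, 0.717, -0.0, -0.0]
contact_force: [-0.7, -0.2, -2.2]
opening: 0.163
finger_force: 35.0
```

>>> {"op": "move_arm", "data": {
  "motion": [
    [0, 0, 2.5, 0, 0, 0, 1],
    [0, 0, 5, 0, 0, 0, 1],
    [0, 0, 7.5, 0, 0, 0, 1],
    [0, 0, 10, 0, 0, 0, 1],
    [0, 0, 10, 0, 0, 0, 1]
  ]
}}

```text
clock: 10.98
tool_pos: [0.5179, -0.0989, 0.0691]
eef_rot: [0.698, 0.717, -0.0, -0.0]
contact_force: [-0.9, -0.0, -2.5]
opening: 0.164
finger_force: 35.0
```

Head is in the slot; the collar settles on the last millimetres.

>>> {"op": "move_arm", "data": {
  "motion": [
    [0, 0, 1, 0, 0, 0, 1],
    [0, 0, 2, 0, 0, 0, 1],
    [0, 0, 2.8, 0, 0, 0, 1],
    [0, 0, 2.8, 0, 0, 0, 1]
  ]
}}

```text
clock: 11.48
tool_pos: [0.5179, -0.0992, 0.067]
eef_rot: [0.698, 0.716, -0.0, 0.0]
contact_force: [-3.1, -0.5, 4.5]
opening: 0.163
finger_force: 35.0
```

>>> {"op": "move_arm", "data": {
  "motion": [
    [0, 0, -0.5, 0, 0, 0, 0.7],
    [0, 0, -0.5, 0, 0, 0, 0.6],
    [0, 0, -0.5, 0, 0, 0, 0.6],
    [0, 0, -0.5, 0, 0, 0, 0.6]
  ]
}}

```text
clock: 11.98
tool_pos: [0.5184, -0.0988, 0.067]
eef_rot: [0.698, 0.717, 0.0, 0.0]
contact_force: [-0.6, -1.1, 0.5]
opening: 0.4
finger_force: 0.0
```

>>> {"op": "move_arm", "data": {
  "motion": [
    [0, 0, -30, 0, 0, 0, 0.6],
    [0, 0, -70, 0, 0, 0, 0.6],
    [0, 0, -70, 0, 0, 0, 0.6]
  ]
}}

```text
clock: 12.35
tool_pos: [0.52, -0.0992, 0.1394]
eef_rot: [0.698, 0.716, 0.002, 0.002]
contact_force: [-0.5, 0.3, -0.1]
opening: 0.401
finger_force: 0.0
```

```bash
python3 - <<'E'
from h import *
goal(*rail(0,.014),.067,1.54)
for n in('top','scene'):
    s=snap(n);W=cloud(s);z=W[...,2]
    m=(z>.036)&(z<.05)&(abs(W[...,0]-.514)<.03)&(W[...,1]>-.07)&(W[...,1]<0.02)
    q=W[m];l=cv2.fitLine(q[:,:2].astype(np.float32),cv2.DIST_HUBER,0,.01,.01).ravel();print(n,len(q),q.max(0),l,90+np.degrees(np.arctan(-l[0]/l[1])),'z',np.median(q[:,2]))
a=s['frame'][130:290,210:410];cv2.imwrite('pics/g3.png',cv2.resize(a,None,fx=3.5,fy=3.5)[:,:,::-1])
E
```

```text
shift [ 0.4 -4.1 72.3] turn [ 0.33  0.05 -0.02] | pos [ 0.52   -0.0992  0.1394] F [-0.5  0.3 -0.1] q7 0.12 t 12.35 open 0.401
top 75 [ 0.52066542 -0.00531637  0.04963817] [ 0.06594764 -0.99782306  0.51580846 -0.02888693] 93.781265 z 0.04391215148447425
scene 140 [ 0.5196317  -0.00277717  0.04825422] [ 0.01068448 -0.9999429   0.5120588  -0.03522726] 90.61219 z 0.04391771389524929
```

View pics/g3.png

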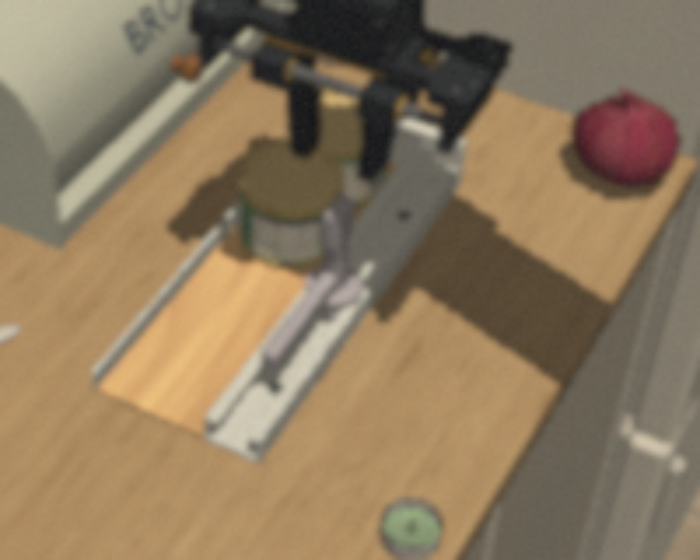

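The stop is seated with its arm along the slot (arm top 44 mm above the worktop) and it's released. I regrip the block lightly and swing it.

>>> {"op": "move_arm", "data": {
  "motion": [
    [0, 0, 35, 0, 0, 0, 0.6],
    [0, 0, 60, 0, 0, 0, 0.6],
    [0, 0, 69.5, 0, 0, 0, 0.6],
    [0, 0, 69.5, 0, 0, 0, 0.8],
    [0, 0, 69.5, 0, 0, 0, 1]
  ],
  "newtons": 15
}}

```text
clock: 13.08
tool_pos: [0.5182, -0.0989, 0.068]
eef_rot: [0.698, 0.716, 0.0, 0.0]
contact_force: [-2.8, -0.3, 0.5]
opening: 0.198
finger_force: 0.7
```

>>> {"op": "move_arm", "data": {
  "motion": [
    [0, 0, 0, 0, 0, 0, 1],
    [0, 0, 0, 0, 0, 0, 1],
    [0, 0, 0, 0, 0, 5, 1],
    [0, 0, 0, 0, 0, 10, 1],
    [0, 0, 0, 0, 0, 15, 1]
  ]
}}

```text
clock: 13.7
tool_pos: [0.518, -0.0981, 0.068]
eef_rot: [0.786, 0.619, 0.0, -0.0]
contact_force: [-1.9, 1.5, 3.5]
opening: 0.171
finger_force: 15.0
```

>>> {"op": "move_arm", "data": {
  "motion": [
    [0, 0, 0, 0, 0, 6, 1],
    [0, 0, 0, 0, 0, 12, 1],
    [0, 0, 0, 0, 0, 18, 1],
    [0, 0, 0, 0, 0, 24, 1],
    [0, 0, 0, 0, 0, 30, 1]
  ]
}}

```text
clock: 14.32
tool_pos: [0.5171, -0.0966, 0.0681]
eef_rot: [0.919, 0.394, -0.0, -0.002]
contact_force: [-2.5, 3.8, 5.9]
opening: 0.171
finger_force: 15.2
```

>>> {"op": "move_arm", "data": {
  "motion": [
    [0, 0, 0, 0, 0, 6, 1],
    [0, 0, 0, 0, 0, 12, 1],
    [0, 0, 0, 0, 0, 18, 1],
    [0, 0, 0, 0, 0, 24, 1],
    [0, 0, 0, 0, 0, 30, 1]
  ]
}}

```text
clock: 14.95
tool_pos: [0.5171, -0.0963, 0.068]
eef_rot: [0.99, 0.143, -0.001, -0.002]
contact_force: [-2.2, 3.5, 5.1]
opening: 0.172
finger_force: 15.2
```

```bash
python3 - <<'E'
from h import *
goal(*rail(0,.014),.067,-88.46)
E
```

```text
shift [-1.5  2.4  1. ] turn [-0.26  0.08 14.93] | pos [ 0.5171 -0.0963  0.068 ] F [-2.2  3.5  5.1] q7 -0.63 t 14.95 open 0.172
```

>>> {"op": "move_arm", "data": {
  "motion": [
    [0, 0.5, 0, 0, 0, 5, 1],
    [0, 1, 0, 0, 0, 10, 1],
    [0, 1.5, 0, 0, 0, 15, 1],
    [0, 1.5, 0, 0, 0, 15, 1]
  ]
}}

```text
clock: 15.45
tool_pos: [0.5173, -0.0963, 0.0682]
eef_rot: [1.0, 0.015, -0.001, -0.003]
contact_force: [-3.4, 6.3, 8.8]
opening: 0.177
finger_force: 15.3
```

```bash
cat > m.py <<'E'
from h import *
goal(*rail(0,.014),.067,-88.46)
for n in('top','scene'):
    s=snap(n,n+'3.png');W=cloud(s);z=W[...,2]
    m=(z>.036)&(z<.0485)&(W[...,0]>.53)&(W[...,0]<.62)&(W[...,1]>-.108)&(W[...,1]<-.07)
    q=W[m];l=cv2.fitLine(q[:,:2].astype(np.float32),cv2.DIST_HUBER,0,.01,.01).ravel();print(n,len(q),q.min(0),q.max(0),l,np.degrees(np.arctan(l[1]/l[0])),'z',np.median(q[:,2]))
    m=(z>.052)&(z<.066)&(W[...,0]>.535)&(W[...,0]<.63)&(W[...,1]>-.19)&(W[...,1]<-.1);q=W[m];print('tin',cv2.minEnclosingCircle(q[:,:2].astype(np.float32)))
a=s['frame'][130:290,210:410];cv2.imwrite('pics/g4.png',cv2.resize(a,None,fx=3.5,fy=3.5)[:,:,::-1])
E
python3 m.py
```

```text
shift [-1.   2.6  1.2] turn [-0.38  0.16  0.15] | pos [ 0.5173 -0.0963  0.0682] F [-3.4  6.3  8.8] q7 -0.78 t 15.45 open 0.177
top 40 [ 0.57413406 -0.08990454  0.03637077] [ 0.61242199 -0.0801757   0.04821032] [ 0.99958324 -0.02886786  0.5935658  -0.08606879] -1.6542364 z 0.04412633622250994
tin ((0.5878498554229736, -0.15789538621902466), 0.039287373423576355)
scene 178 [ 0.53006559 -0.09619277  0.03603906] [ 0.60754597 -0.07702024  0.04813439] [ 0.99703634  0.07693209  0.5765697  -0.08330998] 4.4122434 z 0.04364467231346325
tin ((0.6090357303619385, -0.15848511457443237), 0.01295161247253418)
```

View pics/g4.png

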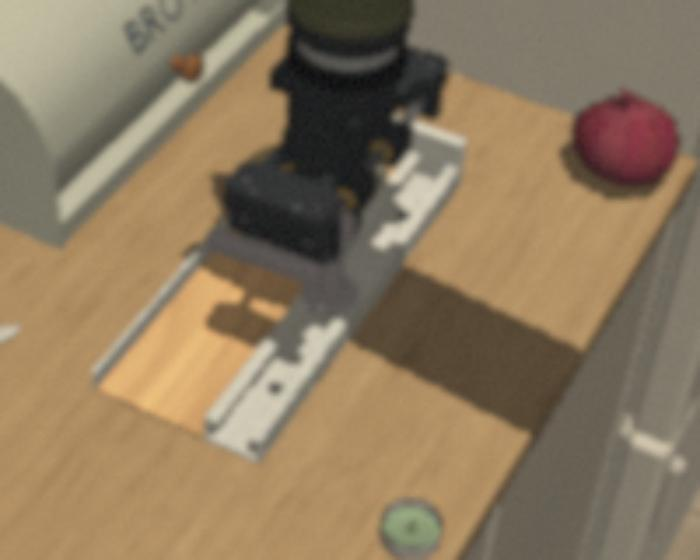

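The arm lies across the deck from (330,285) to (205,250). The gripper hides the gap to the tin, so I let go, lift and measure.

>>> {"op": "move_arm", "data": {
  "motion": [
    [0, 0, 0, 0, 0, 0, 0.6],
    [0, 0, 0, 0, 0, 0, 0.6],
    [0, 0, 0, 0, 0, 0, 0.6],
    [0, 0, -40, 0, 0, 0, 0.6],
    [0, 0, -90, 0, 0, 0, 0.6]
  ]
}}

```text
clock: 16.18
tool_pos: [0.518, -0.1007, 0.1578]
eef_rot: [1.0, 0.013, -0.001, 0.0]
contact_force: [0.5, -0.3, -0.5]
opening: 0.396
finger_force: 0.0
```

>>> {"op": "move_arm", "data": {
  "motion": [
    [60, 0, -30, 0, 0, 0, 0.6],
    [120, 0, -60, 0, 0, 0, 0.6],
    [120, 0, -60, 0, 0, 0, 0.6]
  ]
}}

```text
clock: 16.55
tool_pos: [0.6433, -0.0969, 0.2196]
eef_rot: [1.0, 0.015, 0.004, 0.001]
contact_force: [-0.2, -0.3, -0.4]
opening: 0.399
finger_force: 0.0
```

```bash
python3 m.py
```

```text
shift [-128.1   -2.1  151.7] turn [ 0.13 -0.44  0.18] | pos [ 0.6433 -0.0969  0.2196] F [-0.2 -0.3 -0.4] q7 -1.03 t 16.55 open 0.399Traceback (most recent call last):
  File "m.py", line 6, in <module>
    q=W[m];l=cv2.fitLine(q[:,:2].astype(np.float32),cv2.DIST_HUBER,0,.01,.01).ravel();print(n,len(q),q.min(0),q.max(0),l,np.degrees(np.arctan(l[1]/l[0])),'z',np.median(q[:,2]))
             ~~~~~~~~~~~^^^^^^^^^^^^^^^^^^^^^^^^^^^^^^^^^^^^^^^^^^^^^^^^^^^^^
cv2.error: OpenCV(4.12.0) /io/opencv/modules/imgproc/src/linefit.cpp:50: error: (-215:Assertion failed) count > 0 in function 'fitLine2D_wods'
```

That picture is the old one, because the gripper hid the arm and the script stopped. I move aside and look again.

>>> {"op": "move_arm", "data": {
  "motion": [
    [-40, 45, -10, 0, 0, 0, 0.6],
    [-80, 90, -20, 0, 0, 0, 0.6],
    [-120, 135, -20, 0, 0, 0, 0.6],
    [-160, 180, -20, 0, 0, 0, 0.6],
    [-190, 225, -20, 0, 0, 0, 0.6]
  ]
}}

```text
clock: 17.23
tool_pos: [0.4504, -0.3277, 0.2367]
eef_rot: [1.0, 0.012, -0.001, -0.001]
contact_force: [0.3, 0.0, 0.6]
opening: 0.4
finger_force: 0.0
```

```bash
python3 m.py
```

```text
shift [  72.  -226.6  170. ] turn [-0.13  0.17 -0.14] | pos [ 0.4504 -0.3277  0.2367] F [0.3 0.  0.6] q7 -0.56 t 17.225 open 0.4
top 91 [ 0.53019273 -0.0931343   0.03660211] [ 0.60919994 -0.07706297  0.04821807] [ 0.9943011   0.10660854  0.56962776 -0.08548544] 6.119849 z 0.04418205416804599
tin ((0.5812433362007141, -0.15143664181232452), 0.04120463877916336)
scene 167 [ 0.53020502 -0.09459395  0.03625029] [ 0.60575901 -0.07493825  0.04803038] [ 0.9935831   0.11310472  0.55343276 -0.0832013 ] 6.49432 z 0.04345105207358546
tin ((0.5749545693397522, -0.15101321041584015), 0.04254749044775963)
```

View pics/g4.png

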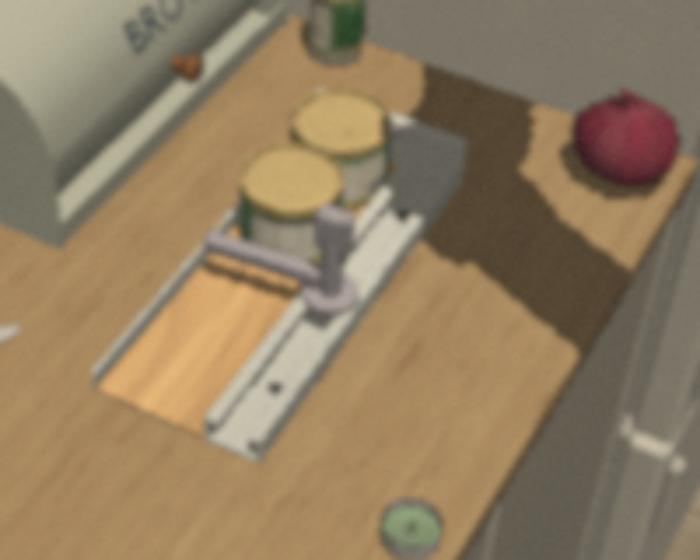

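The arm has caught but isn't square: it's about 5° short and 16 mm behind the tin. The block is at about (335,225) in the crop. I'll regrip the block slightly higher, turn a little more and slide the stop closer.

```bash
python3 - <<'E'
from h import *
for n in('top','scene'):
    s=snap(n);W=cloud(s);z=W[...,2]
    m=(z>.085)&(z<.105)&(abs(W[...,0]-.516)<.03)&(abs(W[...,1]+.095)<.03)
    q=W[m];print(n,len(q),q.mean(0),cv2.minAreaRect(q[:,:2].astype(np.float32)))
goal(.5168,-.093,.17,-86)
E
```

```text
top 38 [ 0.51677741 -0.09138217  0.09916534] ((0.5165765285491943, -0.09154804795980453), (0.02516268379986286, 0.012994077987968922), 8.652328491210938)
scene 94 [ 0.51205992 -0.08853398  0.09531965] ((0.5133031606674194, -0.08986508846282959), (0.02719382382929325, 0.014634508639574051), 2.789828062057495)
shift [  70.1 -232.7   67.1] turn [-0.11  0.11 -2.69] | pos [ 0.4521 -0.3273  0.2368] F [0.6 0.2 0.2] q7 -0.56 t 17.425 open 0.398
```

>>> {"op": "move_arm", "data": {
  "motion": [
    [14, -47, 0, 0, 0, 0, 0.6],
    [28, -94, 0, 0, 0, -1, 0.6],
    [42, -141, 10, 0, 0, -3, 0.6],
    [56, -188, 30, 0, 0, -4, 0.6],
    [70, -234, 67, 0, 0, -4, 0.6]
  ]
}}

```text
clock: 18.05
tool_pos: [0.5191, -0.0875, 0.1702]
eef_rot: [0.999, 0.05, 0.001, -0.0]
contact_force: [0.8, 0.6, 0.5]
opening: 0.401
finger_force: 0.0
```

```bash
python3 -c "
from h import *
goal(.5167,-.092,.0685,-85)"
```

```text
shift [ -3.    4.3 101.7] turn [-0.05 -0.11  0.73] | pos [ 0.5191 -0.0875  0.1702] F [0.8 0.6 0.5] q7 -0.83 t 18.05 open 0.401
```

>>> {"op": "move_arm", "data": {
  "motion": [
    [-1, 1, 40, 0, 0, 0, 0.6],
    [-1, 1, 80, 0, 0, 0, 0.6],
    [-1, 1, 101, 0, 0, 0, 0.6],
    [-1, 1, 101, 0, 0, 0, 0.6]
  ]
}}

```text
clock: 18.55
tool_pos: [0.5157, -0.0902, 0.0679]
eef_rot: [0.999, 0.049, -0.002, -0.001]
contact_force: [0.3, -0.1, 1.0]
opening: 0.398
finger_force: 0.0
```

```bash
python3 -c "
from h import *
goal(.5167,-.092,.0685,-85)"
```

```text
shift [ 0.8  1.9 -0.6] turn [-0.14  0.24  0.67] | pos [ 0.5157 -0.0902  0.0679] F [ 0.3 -0.1  1. ] q7 -0.73 t 18.55 open 0.398
```

Close lightly, then turn on and slide towards the tin.

>>> {"op": "move_arm", "data": {
  "motion": [
    [0.8, 1, -0.5, 0, 0, 0.6, 0.85],
    [0.8, 1, -0.5, 0, 0, 0.6, 1],
    [0.8, 1, -0.5, 0, 0, 0.6, 1],
    [0.8, 1, -0.5, 0, 0, 0.6, 1],
    [0.8, 1, -0.5, 0, 0, 0.6, 1]
  ],
  "newtons": 12
}}

```text
clock: 19.18
tool_pos: [0.5189, -0.093, 0.0708]
eef_rot: [0.999, 0.043, 0.001, -0.0]
contact_force: [-1.1, 1.7, 5.3]
opening: 0.171
finger_force: 12.0
```

>>> {"op": "move_arm", "data": {
  "motion": [
    [0, 1.5, -0.5, 0, 0, 1, 1],
    [0, 3, -0.5, 0, 0, 2, 1],
    [0, 5, -0.5, 0, 0, 3, 1],
    [0, 7, -0.5, 0, 0, 4, 1],
    [0, 8, -0.5, 0, 0, 5, 1]
  ]
}}

```text
clock: 19.8
tool_pos: [0.519, -0.0983, 0.0711]
eef_rot: [1.0, 0.0, -0.0, -0.003]
contact_force: [-0.2, 6.7, 10.6]
opening: 0.174
finger_force: 12.4
```

```bash
python3 -c "
from h import *
goal(.5167,-.099,.0685,-88.5)"
```

```text
shift [-2.3  0.7  2.6] turn [-0.29  0.02 -1.48] | pos [ 0.519  -0.0983  0.0711] F [-0.2  6.7 10.6] q7 -0.78 t 19.8 open 0.174
```

>>> {"op": "move_arm", "data": {
  "motion": [
    [0, 0, -1.5, 0, 0, 0, 1],
    [0, 0, -2.5, 0, 0, 0, 1],
    [0, 1, -2.5, 0, 0, 0, 1],
    [0, 1, -2.5, 0, 0, 0, 1]
  ]
}}

```text
clock: 20.3
tool_pos: [0.5187, -0.1028, 0.0728]
eef_rot: [1.0, -0.001, -0.0, 0.0]
contact_force: [0.2, 0.9, -2.0]
opening: 0.165
finger_force: 12.0
```

>>> {"op": "move_arm", "data": {
  "motion": [
    [0, -1, 0, 0, 0, -0.8, 1],
    [0, -2, 0, 0, 0, -1.5, 1],
    [0, -2, 0, 0, 0, -1.5, 1],
    [0, -2, 1, 0, 0, -1.5, 1],
    [0, -2, 1, 0, 0, -1.5, 1]
  ]
}}

```text
clock: 20.92
tool_pos: [0.5189, -0.1003, 0.0719]
eef_rot: [1.0, 0.012, -0.0, -0.0]
contact_force: [-1.0, -0.5, -2.4]
opening: 0.165
finger_force: 12.0
```

>>> {"op": "move_arm", "data": {
  "motion": [
    [0, 0, 0, 0, 0, 0, 0.8],
    [0, 0, 0, 0, 0, 0, 0.6],
    [0, 0, 0, 0, 0, 0, 0.6],
    [0, 0, -40, 0, 0, 0, 0.6],
    [0, 0, -100, 0, 0, 0, 0.6]
  ]
}}

```text
clock: 21.55
tool_pos: [0.518, -0.1, 0.1721]
eef_rot: [1.0, 0.012, -0.002, -0.0]
contact_force: [1.3, 0.0, 0.8]
opening: 0.402
finger_force: 0.0
```

>>> {"op": "move_arm", "data": {
  "motion": [
    [-14, 47, -50, 0, 0, 0, 0.6],
    [-28, 94, -70, 0, 0, 0, 0.6],
    [-42, 141, -70, 0, 0, 0, 0.6],
    [-56, 188, -70, 0, 0, 0, 0.6],
    [-70, 230, -70, 0, 0, 0, 0.6]
  ]
}}

```text
clock: 22.18
tool_pos: [0.454, -0.3338, 0.2423]
eef_rot: [1.0, 0.012, 0.0, 0.0]
contact_force: [0.4, 1.4, -0.8]
opening: 0.4
finger_force: 0.0
```

```bash
python3 m.py;cp pics/g4.png pics/g5.png
```

```text
shift [  68.  -233.2  175.2] turn [ 0.02 -0.02 -0.14] | pos [ 0.454  -0.3338  0.2423] F [ 0.4  1.4 -0.8] q7 -0.55 t 22.175 open 0.4
top 92 [ 0.53023641 -0.09974129  0.03747545] [ 0.60900246 -0.08646655  0.04840011] [ 0.9972245   0.07445323  0.5702535  -0.09331954] 4.2698073 z 0.04341062458739853
tin ((0.5805354714393616, -0.15138304233551025), 0.04131028428673744)
scene 166 [ 0.5303965  -0.10090692  0.03613376] [ 0.60741067 -0.08289435  0.04827398] [ 0.9988398   0.04815629  0.5678566  -0.08959172] 2.7602198 z 0.04323316636638014
tin ((0.5782231688499451, -0.1501816213130951), 0.043053511530160904)
```

View pics/g5.png

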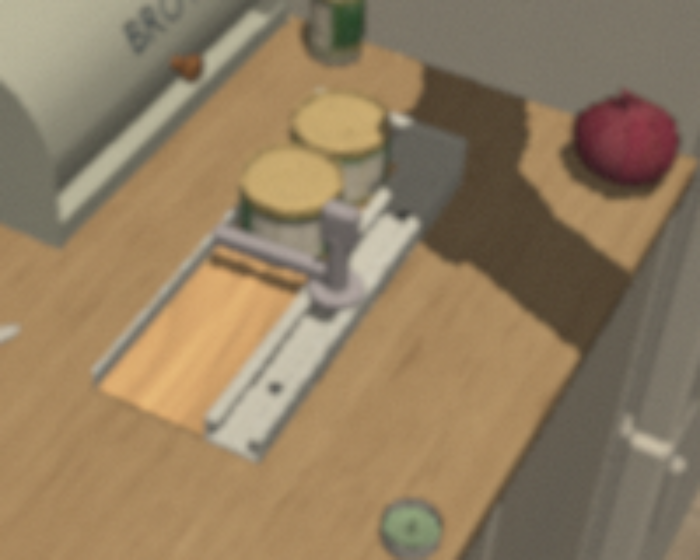

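The tins stand together with the stop close behind at (335,260) in the crop. The arm is still about 2° open with a gap of about 11 mm. One more light nudge should close that.

>>> {"op": "move_arm", "data": {
  "motion": [
    [14, -47, 0, 0, 0, 0, 0.6],
    [28, -94, 0, 0, 0, 0, 0.6],
    [42, -141, 0, 0, 0, 0, 0.6],
    [56, -188, 20, 0, 0, 0, 0.6],
    [70, -231, 70, 0, 0, 0, 0.6]
  ]
}}

```text
clock: 22.9
tool_pos: [0.5202, -0.0999, 0.1765]
eef_rot: [1.0, 0.014, 0.003, 0.0]
contact_force: [1.0, 0.2, -0.3]
opening: 0.402
finger_force: 0.0
```

>>> {"op": "move_arm", "data": {
  "motion": [
    [0, 0, 50, 0, 0, 0, 0.6],
    [0, 0, 99, 0, 0, 0, 0.6],
    [0, 0, 99, 0, 0, 0, 0.6],
    [0, 0, 99, 0, 0, 0, 0.85],
    [0, 0, 99, 0, 0, 0, 1]
  ],
  "newtons": 12
}}

```text
clock: 23.52
tool_pos: [0.5192, -0.1026, 0.0787]
eef_rot: [1.0, 0.013, 0.002, 0.0]
contact_force: [0.5, 1.1, 0.9]
opening: 0.2
finger_force: 0.4
```

>>> {"op": "move_arm", "data": {
  "motion": [
    [0, 0, 0, 0, 0, 0, 1],
    [0, 0, 0, 0, 0, 0, 1],
    [0, 0, 0, 0, 0, 0, 1]
  ]
}}

```text
clock: 23.9
tool_pos: [0.519, -0.1027, 0.0784]
eef_rot: [1.0, 0.012, 0.002, 0.0]
contact_force: [-0.9, 1.3, 7.7]
opening: 0.156
finger_force: 12.0
```

```bash
python3 -c "
from h import *
goal(.5175,-.1035,.0685,-89.5)"
```

```text
shift [-1.5  0.8  9.9] turn [ 0.01 -0.17  0.92] | pos [ 0.519  -0.1027  0.0784] F [-0.9  1.3  7.7] q7 -0.75 t 23.9 open 0.156
```

>>> {"op": "move_arm", "data": {
  "motion": [
    [0, 0, -1.5, 0, 0, 0, 1],
    [0, 0, -2.5, 0, 0, 0.5, 1],
    [0, 1, -2.5, 0, 0, 1, 1],
    [0, 2, -2.5, 0, 0, 1.5, 1],
    [0, 2, -2.5, 0, 0, 1.5, 1]
  ]
}}

```text
clock: 24.52
tool_pos: [0.5183, -0.1045, 0.0791]
eef_rot: [1.0, -0.001, 0.0, -0.0]
contact_force: [1.4, 0.3, -2.1]
opening: 0.161
finger_force: 12.0
```

>>> {"op": "move_arm", "data": {
  "motion": [
    [0, 0, 1, 0, 0, -0.7, 1],
    [0, 0, 1.5, 0, 0, -0.7, 1],
    [0, 0, 1.5, 0, 0, -0.7, 0.9],
    [0, 0, 1.5, 0, 0, -0.7, 0.75],
    [0, 0, 1.5, 0, 0, -0.7, 0.6]
  ]
}}

```text
clock: 25.15
tool_pos: [0.5176, -0.1046, 0.0776]
eef_rot: [1.0, 0.006, -0.0, -0.0]
contact_force: [-0.4, -0.3, 0.3]
opening: 0.34
finger_force: 0.0
```

>>> {"op": "move_arm", "data": {
  "motion": [
    [0, 0, 0, 0, 0, 0, 0.6],
    [0, 0, -40, 0, 0, 0, 0.6],
    [0, 0, -100, 0, 0, 0, 0.6],
    [0, 0, -160, 0, 0, 0, 0.6]
  ]
}}

```text
clock: 25.65
tool_pos: [0.5174, -0.1044, 0.2391]
eef_rot: [1.0, 0.005, -0.001, 0.0]
contact_force: [1.7, 0.9, -0.4]
opening: 0.401
finger_force: 0.0
```

>>> {"op": "move_arm", "data": {
  "motion": [
    [-14, 47, 0, 0, 0, 0, 0.6],
    [-28, 94, 0, 0, 0, 0, 0.6],
    [-42, 141, 0, 0, 0, 0, 0.6],
    [-56, 188, 0, 0, 0, 0, 0.6],
    [-70, 230, 0, 0, 0, 0, 0.6]
  ]
}}

```text
clock: 26.28
tool_pos: [0.4497, -0.3369, 0.2375]
eef_rot: [1.0, 0.005, -0.0, -0.0]
contact_force: [1.8, 0.7, -0.2]
opening: 0.397
finger_force: 0.0
```

```bash
python3 m.py;cp pics/g4.png pics/g6.png
```

```text
shift [  69.2 -237.1  170.5] turn [-0.    0.02 -0.94] | pos [ 0.4497 -0.3369  0.2375] F [ 1.8  0.7 -0.2] q7 -0.54 t 26.275 open 0.397
top 72 [ 0.53031554 -0.10598934  0.0368956 ] [ 0.60917091 -0.09899729  0.04825167] [ 0.9999951   0.00313121  0.5690458  -0.10251613] 0.17940526 z 0.04354069005421002
tin ((0.5792770981788635, -0.15115401148796082), 0.04075603187084198)
scene 152 [ 0.53056737 -0.10795584  0.03615368] [ 0.60530781 -0.09481198  0.04820113] [ 0.99989206 -0.0146943   0.5699599  -0.09948874] -0.84195167 z 0.04374504107185451
tin ((0.5740794539451599, -0.1500547230243683), 0.04236193746328354)
```

View pics/g6.png

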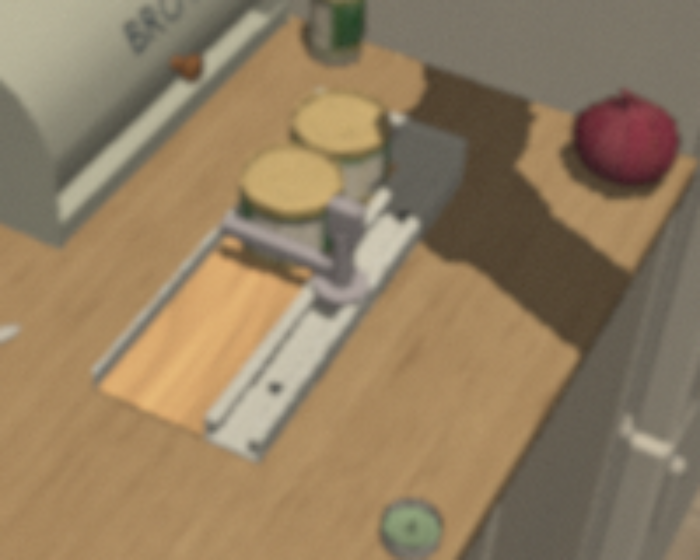

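The tins stand together against the plate. The arm is caught and lies from (230,222) to (335,265) in the crop, across the deck a few millimetres behind the near tin and within about 2° of square. I hand the job in.

```bash
python3 -c "
from h import *
print(finish_job())"
```

```text
the job is handed in; nothing more can be done
None
```

I handed the job in at about 26 s: both tins stand together against the end plate, and the stop is locked under the lips a few millimetres behind the near tin, its arm across the deck within about 2° of square.

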